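# Lay the top course of a slatted speaker stand

## Robot

A 6-joint arm with a two-finger parallel gripper is mounted at the origin on a cart in front of the work surface, level with it; the furniture and walls round the work are solid. World frame = base frame: x ahead of the robot, y to its left, z up, the work surface at z = 0. Lengths are in m, angles in rad, forces in N, time in s.
With the tool pointing down it reaches from about 0.35 to 0.875 m from the base axis. Payload 4.2 kg.
Tool frame: the origin (TCP) lies midway between the tips of the shut fingers; the grasp point (between the pads) lies 19 mm behind it; z points along the fingers, y is the line along which they close (so a half turn about z gives the same grasp; the last joint's range is limited). The gripper opens to 85 mm and grips with 20 to 120 N. Pads are 22 mm wide; open, the fingers measure 114 mm over their backs; the gripper's body (76 mm by 85 mm) begins 54 mm behind the grasp point. The pads swing forward as they close: fully open they stand 13 mm farther back than shut.
Start: joints at [1.441, 0.385, 0.008, 0, -1.194, -0.259], TCP at [0.237, 0.578, 0.231] pointing down, gripper open.
Joint ranges: [-3.14, 3.14], [-1.21, 2.06], [-1.07, 1.41], [-3.16, 2.05], [-2.99, -0.16], [-3.1, 3.1]. Speed limits (rad/s): [2.79, 2.79, 3.14, 3.14, 3.14, 3.14].

## Interface

Orientations are given as a unit quaternion [w, x, y, z].
In Python, from cell import ctrl gives the robot as it stands.
- The arm moves only by the tool move_arm, never from a script. Its argument "moves" is a list of rows, each a list of 7 numbers: the opening, from 0 (shut) to 1 (fully open), then the shift along the world's x, y, z in units of 300 mm (1.0 is 300 mm), then the turn, a rotation vector about the world's x, y, z in units of 30 degrees (1.0 is 30 degrees). In form: [[jaw, tx, ty, tz, ax, ay, az], ...]. A call has exactly 10 rows; each row is the pose to reach, as a shift and turn from the pose commanded when the call began; what a row does not reach only later rows make up. A row lasts 1/12 s, in which the tool goes at most 41.7 mm and 7.16 degrees, less where a joint would pass 70% of its speed; a pose out of reach is approached as far as the arm can. A call with a number of a shift or a turn outside -1 to 1 is refused whole. A call with a gripper value outside its range is refused whole. The fingers move at their own pace and stop on an object; "grip_force" is the grip in N (left out, the last holds). Time passes only in rows, so rows that repeat a pose let the fingers close, or fill a call up. It gives the time, the measured TCP pose, the force, the opening and the grip force at its end, in the units of the state.
- ctrl.read_state(): the state, without advancing time (a new reading comes with each control period).
- ctrl.camera(name): name is "scene" or "side" or "wrist"; returns a dict with "frame" (384x512x3 uint8, red, green, blue), "fov_y" (degrees; the focal length in pixels is half the picture's height over the tangent of half this angle, whatever the lens; pixels are square), "cx", "cy" (the principal point, pixels), "extrinsics" (4x4, takes a point from camera to world coordinates); the wrist camera has in their place "tool_from_camera" (4x4, takes a point from camera to tool coordinates, whose origin is the TCP and whose axes are the flange's). Camera axes: x right, y down, z forward; pixel columns grow to the right and rows downward; lengths in m; the calibration is good to about 2 mm. A picture is of the moment at which its call begins: read the wrist's pose just before it. There is no depth.
- ctrl.close_job(): hands the job in; it is judged then, once.
The state is a dict: "t": time; "q": joint angles; "dq": joint speeds; "tau": joint torques, N m; "eef_pos": TCP position; "tcp_rot": TCP orientation; "ft_force": force on the tool from outside, world axes, zero at the start; "torque": the same for the moment, N m; "opening": finger opening in m; "gripper_force": force on a finger pad.
Only numpy, scipy, OpenCV 4.12 (cv2) and the standard library are available. Lean on these libraries where they do the work, as an engineer would, in place of code of your own. Each camera call takes 0.05 s, during which the arm holds its last target. There are 200 camera calls.

## Task

One desk speaker already stands on its flat-pack stand of notched wooden slats; finish the second stand for the other speaker. Take the two loose slats from the sloping tablet stand and lay them as the third course, both crosswise over the upper two slats, one in each of the two rows of free notches, so that each slat is fully seated in its notches at both ends. Leave the waiting speaker where it stands.

Things in the scene. Friction and masses are not known exactly. Their poses are not given: they have to be found in the camera images.
- unfinished_stand: Unfinished stand, loose, 0.35 kg: two crosswise courses of glued slats like the loose ones. Origin: its centre on the desk, z up. Lower course: slats along x at y = +-36 mm, z = 0 to 20 mm. Upper course: slats along y at x = +-36 mm, z = 14 to 34 mm, floors of their free upper notches (at y = +-36 mm) at z = 31 mm. Third course: along x at y = +-36 mm, z = 28 to 48 mm when seated, notch in notch.
- place_left (a point): A point of the unfinished stand: where the centre of a seated third-course slat belongs, [0, +36, 38] mm in the stand's frame; axes as the stand's (the slat lies along x, either way round).
- place_right (a point): The same for the other third-course slat, at [0, -36, 38] mm in the stand's frame.
- slat_a_center (a point): Centre of a loose light wood slat, 150 x 24 x 20 mm (axes x, y, z), 50 g, same both sides. Both faces have notches across the width, 36 mm either side of the middle, 3 mm deep, 28 mm long at the floor, 34 mm at the mouth (bevelled); the middle 38 mm is full thickness. It lies along the slope of the tablet stand, x pointing up the slope, lower end on a hook.
- slat_b_center (a point): Centre of the other loose slat, alike in all, beside the first (80 to 104 mm between the centres); either slat may go in either place.
- tablet_stand: Bent aluminium stand that does not move: a plate 200 mm wide, 168 mm long, that slopes up 27 degrees towards its +x (which points to the robot's right), with two upturned hooks at its low edge, 16 mm above the plate. Origin: on the desk under its middle; the plate's upper face is 12 mm above the desk at x = -72 mm and 86 mm at x = +74 mm.
- waiting_speaker: Black desk speaker, 90 x 66 x 150 mm, loose, standing on the desk behind the work until its stand is ready. Origin: centre of its underside. (The other speaker stands on the finished twin stand, fixed, at the back right of the desk, 0.2 m high in all; a mug stands at the back left.)

How it is judged:
By the outcome, as a careful person would: the job done as asked, in the order asked, and still so for the second after the job is handed in, with the robot touching nothing.
It also fails if it takes over 61 s, if anything falls off the work surface, if the arm or the gripper's body presses on something with over 40 N, if the wrist force passes 120 N, or if a joint passes its speed limit or range.

## Working session

There is one attempt and no reset: what is moved stays moved. The work goes in short steps, Python scripts to look and compute and a tool call to move; the robot and the scene stay as the last step left them, time stands still between calls to the robot, and variables do not carry over. Pictures are saved under pics/ and viewed, at most 10 in all, crops included, and the job is handed in when it is done.

Besides the shell and the picture viewer there is one more tool, called after "Emit:" as a command line: name --pt "numbers of a row" for each row, then --argument value for the rest. move_arm: Moves the arm, as the interface text tells. Its arguments: {"type":"object","properties":{"moves":{"type":"array"},"grip_force":{"type":"number"}},"required":["moves"]}

```bash
mkdir -p pics; ls
python3 - <<'E'
from cell import ctrl
import cv2,numpy as np
s=ctrl.read_state();print({k:np.round(v,3).tolist() for k,v in s.items()})
for n in("scene","side","wrist"):
    c=ctrl.camera(n);cv2.imwrite(f"pics/{n}0.png",c["frame"][:,:,::-1])
    print(n,c["fov_y"],c["cx"],c["cy"],np.round(c.get("extrinsics",c.get("tool_from_camera")),4).tolist())
a=[cv2.imread(f"pics/{n}0.png") for n in("scene","side")]
E
```

```text
pics
{'t': 0.0, 'q': [1.441, 0.386, 0.007, -0.0, -1.194, -0.259], 'dq': [-0.002, -0.0, -0.0, -0.0, -0.001, -0.002], 'tau': [-0.001, -39.229, 18.84, 4.186, -0.005, -0.0], 'eef_pos': [0.237, 0.578, 0.23], 'tcp_rot': [0.001, 0.981, -0.193, -0.0], 'ft_force': [-0.331, -0.247, 0.484], 'torque': [0.046, 0.017, 0.008], 'gripper_force': 0.0, 'opening': 0.085}
scene 53.886031468224665 253.9372536058106 195.60754849516493 [[-0.5526, -0.5715, 0.6067, 0.1615], [-0.8334, 0.3735, -0.4073, 0.3617], [0.0062, -0.7307, -0.6827, 0.6597], [0.0, 0.0, 0.0, 1.0]]
side 49.664179598047554 257.9093386495901 194.46484612333228 [[-0.9072, -0.2636, 0.3278, 0.375], [-0.4205, 0.5862, -0.6925, 0.62], [-0.0096, -0.7661, -0.6427, 0.6099], [0.0, 0.0, 0.0, 1.0]]
wrist 60.55456395857691 256.6391011711292 189.40639217636408 [[0.0016, -0.9496, -0.3135, 0.0798], [1.0, 0.002, -0.0008, -0.0006], [0.0013, -0.3135, 0.9496, -0.1426], [0.0, 0.0, 0.0, 1.0]]
```

View pics/scene0.png

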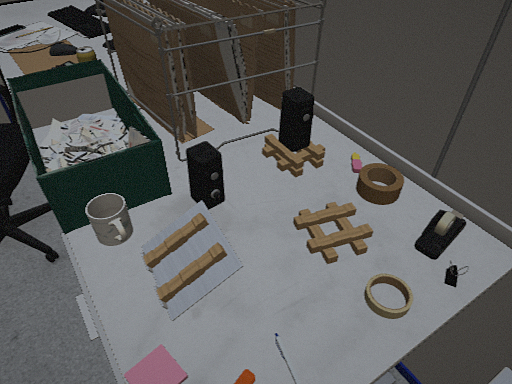

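View pics/side0.png

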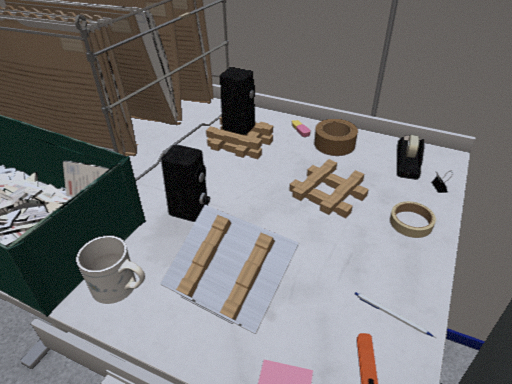

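The scene view shows the tablet stand with two slats (around 190,260), the unfinished stand at (333,230), and the twin at (293,152). In the side view the slats are around (225,265) and the stand is at (330,188). Next I'll zoom in and mask the wood.

```bash
cat > h.py <<'E'
import numpy as np,cv2
from scipy.spatial.transform import Rotation as R
CAM={"scene":(53.886031468224665,253.937,195.608,[[-0.5526,-0.5715,0.6067,0.1615],[-0.8334,0.3735,-0.4073,0.3617],[0.0062,-0.7307,-0.6827,0.6597],[0,0,0,1]]),
"side":(49.664179598047554,257.909,194.465,[[-0.9072,-0.2636,0.3278,0.375],[-0.4205,0.5862,-0.6925,0.62],[-0.0096,-0.7661,-0.6427,0.6099],[0,0,0,1]])}
def ray(cam,uv):
    f,cx,cy,E=CAM[cam] if isinstance(cam,str) else cam
    f=192/np.tan(np.radians(f)/2);E=np.array(E)
    d=np.array([(uv[0]-cx)/f,(uv[1]-cy)/f,1]);return E[:3,3],E[:3,:3]@d
def onplane(cam,uv,p0,n=(0,0,1)):
    o,d=ray(cam,uv);n=np.array(n);return o+d*(n@(np.array(p0)-o))/(n@d)
def tri(obs):
    A=np.zeros((3,3));b=np.zeros(3)
    for cam,uv in obs:
        o,d=ray(cam,uv);d=d/np.linalg.norm(d);M=np.eye(3)-np.outer(d,d);A+=M;b+=M@o
    return np.linalg.solve(A,b)
def proj(cam,p):
    f,cx,cy,E=CAM[cam] if isinstance(cam,str) else cam
    f=192/np.tan(np.radians(f)/2);E=np.array(E);c=E[:3,:3].T@(np.array(p)-E[:3,3]);return np.array([cx+f*c[0]/c[2],cy+f*c[1]/c[2]])
E
python3 - <<'E'
from h import *
a=cv2.imread("pics/scene0.png");b=cv2.imread("pics/side0.png")
def cr(im,x,y):return cv2.resize(im[y:y+99,x:x+132],(396,297),interpolation=cv2.INTER_CUBIC)
def cr2(im,x,y):return cv2.resize(im[y:y+132,x:x+176],(396,297),interpolation=cv2.INTER_CUBIC)
cv2.imwrite("pics/z.png",np.vstack([np.hstack([cr2(a,110,195),cr(a,270,185)]),np.hstack([cr2(b,140,200),cr(b,265,140)])]))
for n,im in(("scene",a),("side",b)):
    h=cv2.cvtColor(im,cv2.COLOR_BGR2HSV);m=cv2.inRange(h,(8,70,60),(24,255,255))
    cv2.imwrite(f"pics/m_{n}.png",m)
    c,_=cv2.findContours(m,0,2)
    for k in c:
        if cv2.contourArea(k)>300:
            r=cv2.minAreaRect(k);print(n,cv2.contourArea(k),np.round(r[0]),np.round(cv2.boxPoints(r)).tolist())
E
```

```text
scene 1070.5 [191. 273.] [[154.0, 291.0], [218.0, 242.0], [227.0, 254.0], [164.0, 304.0]]
scene 896.5 [175. 240.] [[142.0, 257.0], [200.0, 212.0], [209.0, 223.0], [150.0, 269.0]]
scene 2344.5 [335. 231.] [[292.0, 213.0], [361.0, 192.0], [377.0, 248.0], [309.0, 269.0]]
scene 967.5 [383. 179.] [[355.0, 174.0], [381.0, 151.0], [410.0, 183.0], [385.0, 206.0]]
scene 1130.5 [292. 157.] [[259.0, 170.0], [266.0, 133.0], [326.0, 144.0], [319.0, 180.0]]
scene 1073.0 [51. 54.] [[8.0, 50.0], [89.0, 32.0], [95.0, 59.0], [14.0, 76.0]]
scene 328.0 [254.  55.] [[239.0, 38.0], [261.0, 34.0], [268.0, 72.0], [246.0, 76.0]]
scene 797.5 [141.  43.] [[107.0, 18.0], [130.0, 3.0], [174.0, 67.0], [151.0, 83.0]]
side 621.5 [366. 358.] [[355.0, 334.0], [370.0, 332.0], [377.0, 383.0], [362.0, 385.0]]
side 1297.5 [247. 275.] [[220.0, 312.0], [260.0, 232.0], [275.0, 239.0], [234.0, 319.0]]
side 1194.5 [204. 255.] [[176.0, 289.0], [217.0, 214.0], [231.0, 221.0], [191.0, 297.0]]
side 2181.0 [330. 186.] [[286.0, 192.0], [309.0, 147.0], [374.0, 179.0], [351.0, 225.0]]
side 1351.5 [241. 142.] [[206.0, 127.0], [272.0, 
[... 181 characters left out ...]
], [183.0, 127.0], [123.0, 160.0]]
side 1307.0 [193.  87.] [[168.0, 60.0], [208.0, 54.0], [217.0, 114.0], [177.0, 119.0]]
side 354.0 [108.  78.] [[96.0, 55.0], [106.0, 52.0], [119.0, 101.0], [110.0, 104.0]]
side 1702.5 [130.  67.] [[103.0, 51.0], [141.0, 37.0], [158.0, 84.0], [120.0, 98.0]]
side 8717.0 [56. 89.] [[-13.0, 132.0], [0.0, 29.0], [125.0, 45.0], [112.0, 148.0]]
side 666.5 [113.  33.] [[84.0, 34.0], [133.0, 14.0], [141.0, 33.0], [92.0, 53.0]]
side 1484.0 [182.  41.] [[156.0, 24.0], [194.0, 12.0], [208.0, 59.0], [170.0, 71.0]]
side 391.5 [63. 12.] [[5.0, 10.0], [6.0, 2.0], [120.0, 14.0], [119.0, 23.0]]
side 320.0 [173.   9.] [[149.0, 9.0], [189.0, -8.0], [196.0, 8.0], [156.0, 25.0]]
```

View pics/z.png

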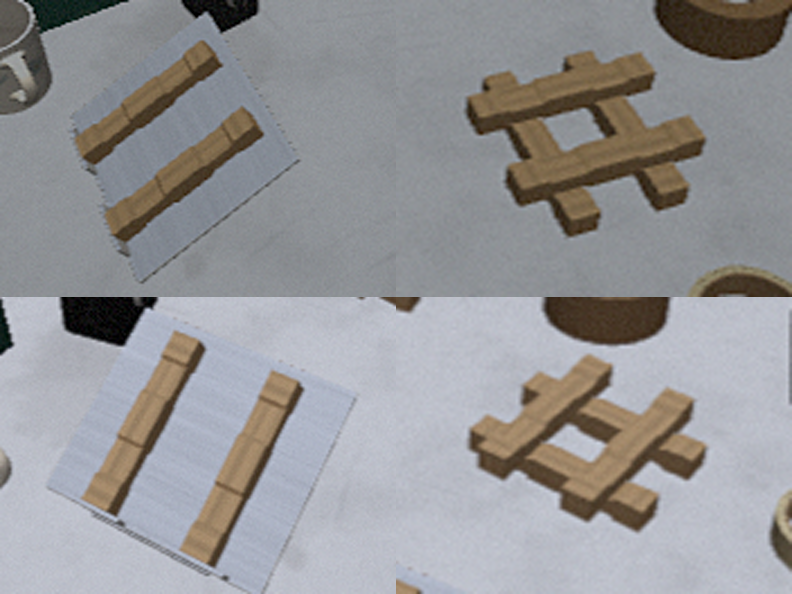

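The zoom shows both slats lying on the plate with their lower ends at the hooks. On the stand the upper course is visible, with its notches free. I'll do a coarse triangulation, then refine with the wrist camera.

Run:
```python
from h import *
a=lambda x,y:("scene",(110+x/2.25,195+y/2.25))
b=lambda x,y:("side",(140+x/2.25,200+(y-297)/2.25))
c=lambda x,y:("scene",(270+(x-396)/3,185+y/3))
d=lambda x,y:("side",(265+(x-396)/3,140+(y-297)/3))
for n,o in dict(hi_far=[a(207,12),b(150,308)],hi_near=[a(298,160),b(356,398)],lo_far=[a(75,118),b(47,487)],lo_near=[a(140,282),b(262,594)],
 A_ctr=[a(143,103),b(143,422)],B_ctr=[a(180,172),b(242,472)]).items(): print(n,np.round(tri(o),3))
z=.034
for n,o in dict(s1L=c(473,107),s1R=c(648,62),s2L=c(512,175),s2R=c(697,126),t1a=d(488,456),t1b=d(600,364),t2a=d(575,497),t2b=d(680,401)).items(): print(n,np.round(onplane(*o,[0,0,z]),3))
```

```text
hi_far [0.718 0.124 0.088]
hi_near [0.526 0.142 0.079]
lo_far [0.739 0.268 0.003]
lo_near [0.537 0.289 0.013]
A_ctr [0.673 0.217 0.058]
B_ctr [0.585 0.224 0.055]
s1L [ 0.596 -0.045  0.034]
s1R [ 0.559 -0.19   0.034]
s2L [ 0.529 -0.027  0.034]
s2R [ 0.49  -0.172  0.034]
t1a [ 0.596 -0.039  0.034]
t1b [ 0.556 -0.181  0.034]
t2a [ 0.525 -0.022  0.034]
t2b [ 0.487 -0.159  0.034]
```

Emit:
move_arm --pt "1 0.1 -0.1 0 0 0 -0.2" --pt "1 0.2 -0.2 0 0 0 -0.4" --pt "1 0.3 -0.3 0 0 0 -0.6" --pt "1 0.4 -0.4 0 0 0 -0.8" --pt "1 0.5 -0.5 0 0 0 -0.9" --pt "1 0.6 -0.6 0 0 0 -1" --pt "1 0.7 -0.7 0 0 0 -1" --pt "1 0.78 -0.78 0 0 0 -1" --pt "1 0.84 -0.84 0 0 0 -1" --pt "1 0.9 -0.9 0 0 0 -1"

```text
t: 0.98
eef_pos: [0.508, 0.3064, 0.231]
tcp_rot: [0.0, 0.897, -0.441, -0.0]
ft_force: [0.3, -0.0, 0.3]
opening: 0.0857
gripper_force: 0.0
```

Emit:
move_arm --pt "1 0.05 -0.05 0 0 0 -0.2" --pt "1 0.12 -0.12 0 0 0 -0.4" --pt "1 0.2 -0.2 0 0 0 -0.6" --pt "1 0.27 -0.3 0 0 0 -0.8" --pt "1 0.33 -0.38 0 0 0 -0.95" --pt "1 0.37 -0.43 0 0 0 -1" --pt "1 0.37 -0.43 0 0 0 -1" --pt "1 0.37 -0.43 0 0 0 -1" --pt "1 0.37 -0.43 0 0 0 -1" --pt "1 0.37 -0.43 0 0 0 -1"

```text
t: 1.82
eef_pos: [0.6173, 0.1802, 0.2312]
tcp_rot: [0.0, 0.754, -0.657, -0.0]
ft_force: [0.2, 0.4, -0.7]
opening: 0.0855
gripper_force: 0.0
```

```bash
cat >> h.py <<'E'
T0=np.array([[0.0016,-0.9496,-0.3135,0.0798],[1,0.002,-0.0008,-0.0006],[0.0013,-0.3135,0.9496,-0.1426],[0,0,0,1]])
def pose(s):
    E=np.eye(4);q=s["tcp_rot"];E[:3,:3]=R.from_quat(np.r_[q[1:],q[0]]).as_matrix();E[:3,3]=s["eef_pos"];return E
def snap(ctrl,name):
    s=ctrl.read_state();c=ctrl.camera("wrist");cv2.imwrite(f"pics/{name}.png",c["frame"][:,:,::-1])
    cam=(c["fov_y"],c["cx"],c["cy"],(pose(s)@np.array(c["tool_from_camera"])));np.save(f"pics/{name}.npy",np.array([*cam[:3],*cam[3].ravel()]));return s,cam
def load(name):
    a=np.load(f"pics/{name}.npy");return (*a[:3],a[3:].reshape(4,4))
E
python3 - <<'E'
from h import *
from cell import ctrl
s,cam=snap(ctrl,"w1");print(s["t"],s["eef_pos"],s["tcp_rot"],s["q"],pose(s)[:3,0])
E
```

```text
1.8167 [0.61728592 0.18018898 0.23124539] [ 9.84986619e-05  7.53602013e-01 -6.57330948e-01 -1.44094762e-04] [ 5.35048338e-01  4.15757526e-01  5.62438376e-02 -2.26470311e-04
 -1.21155998e+00 -3.98715472e-01] [ 1.35832007e-01 -9.90731880e-01 -8.76877683e-05]
```

View pics/w1.png

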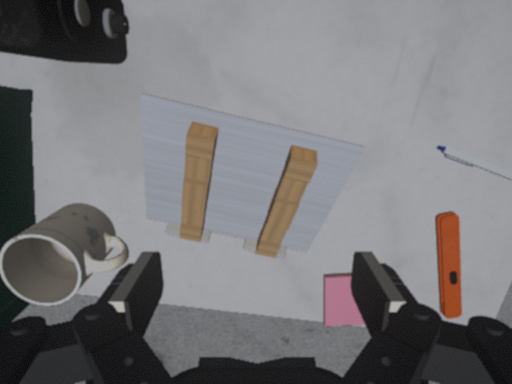

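The wrist view shows slat A (far) from (202,128) to (193,238), slat B (near) from (305,155) to (268,252), the hooks at the bottom and the speaker at upper left. I'll zoom in for top-face corners.

Run:
```python
import cv2
im=cv2.imread("pics/w1.png")[85:265,130:370]
cv2.imwrite("pics/w1z.png",cv2.resize(im,None,fx=3.3333,fy=3.3333,interpolation=cv2.INTER_CUBIC))
```

```text
(no output)
```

View pics/w1z.png

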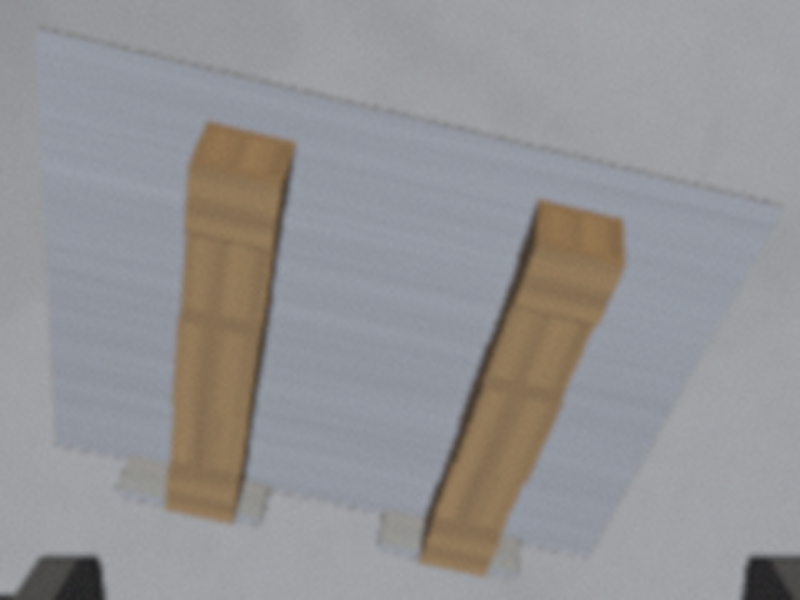

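Run:
```python
from h import *
cam=load("w1");p=lambda x,y:(130+(x+.5)/3.3333-.5,85+(y+.5)/3.3333-.5)
TL,TR=[onplane(cam,p(*u),[0,0,.0865]) for u in((40,28),(782,205))]
BL,BR=[onplane(cam,p(*u),[0,0,.0105]) for u in((57,445),(590,555))]
for k in(TL,TR,BL,BR):print(np.round(k,4))
print("edges",np.linalg.norm(TL-TR),np.linalg.norm(BL-BR),np.linalg.norm(TL-BL),np.linalg.norm(TR-BR))
C=(TL+TR+BL+BR)/4
ux=(TL+TR-BL-BR);ux[2]=0;ux/=np.linalg.norm(ux);uy=(TL+BL-TR-BR);uy[2]=0;uy/=np.linalg.norm(uy)
print("C",C,"dirs",np.degrees(np.arctan2(ux[1],ux[0])),np.degrees(np.arctan2(-uy[0],uy[1]))) 
c,s=np.cos(np.radians(27)),np.sin(np.radians(27))
n=np.r_[-ux[:2]*s,c];P0=np.r_[C[:2],.0490]
for nm,u in dict(A=[(190,170),(285,183),(168,508),(235,522)],B=[(528,250),(620,265),(422,562),(488,573)]).items():
    q=np.array([onplane(cam,p(*k),P0+.02*n,n) for k in u])
    d=(q[0]+q[1]-q[2]-q[3])/2;ctr=q.mean(0)-.01*n
    print(nm,"ctr",np.round(ctr,4),"len",np.linalg.norm(d),"w",np.linalg.norm(q[0]-q[1]),np.linalg.norm(q[2]-q[3]),"yaw",np.degrees(np.arctan2(d[1],d[0])))
    for cn in("scene","side"): print(cn,proj(cn,ctr+.01*n))
```

```text
[0.722  0.1245 0.0865]
[0.5263 0.1427 0.0865]
[0.7367 0.2745 0.0105]
[0.5387 0.2919 0.0105]
edges 0.19657111971085361 0.19875620380178952 0.16880101805887915 0.1678756152278738
C [0.63094102 0.20839238 0.0485    ] dirs -95.18282077037823 -95.17507772238616
A ctr [0.6736 0.2142 0.0553] len 0.14843553474055893 w 0.024194630012084484 0.023538760258516422 yaw -95.27145748241455
scene [172.25150099 238.83507828]
side [202.34229512 253.82635439]
B ctr [0.5846 0.2229 0.055 ] len 0.14733755070466703 w 0.024141509831069243 0.023675035283355367 yaw -94.29242199941447
scene [187.79278525 270.85894767]
side [245.78921988 274.10149224]
```

Emit:
move_arm --pt "1 -0.02 -0.1 0 0 0 0" --pt "1 -0.04 -0.2 0 0 0 0" --pt "1 -0.06 -0.32 0 0 0 0" --pt "1 -0.09 -0.44 0 0 0 0" --pt "1 -0.12 -0.56 0 0 0 0" --pt "1 -0.15 -0.68 0 0 0 0" --pt "1 -0.18 -0.78 0 0 0 0" --pt "1 -0.2 -0.86 0 0 0 0" --pt "1 -0.22 -0.93 0 0 0 0" --pt "1 -0.22 -0.93 0 0 0 0"

```text
t: 2.7
eef_pos: [0.5505, -0.1016, 0.2318]
tcp_rot: [0.0, 0.752, -0.659, 0.0]
ft_force: [0.3, 0.3, 0.4]
opening: 0.0853
gripper_force: 0.0
```

Run:
```python
from h import *
from cell import ctrl
s,cam=snap(ctrl,"w2");print(s["t"],s["eef_pos"],s["dq"].round(3),s["q"].round(3))
u=proj(cam,[.542,-.105,.034]);print(u)
x0=int(np.clip(u[0]-100,0,312));y0=int(np.clip(u[1]-75,0,234));print(x0,y0)
im=cv2.imread("pics/w2.png")[y0:y0+150,x0:x0+200]
cv2.imwrite("pics/w2z.png",cv2.resize(im,None,fx=4,fy=4,interpolation=cv2.INTER_CUBIC))
```

```text
2.7 [ 0.55054638 -0.10162103  0.23179325] [ 0.049  0.01   0.016 -0.006  0.011 -0.043] [ 0.107  0.274 -0.154  0.    -1.143  0.026]
[264.76040766 157.71671545]
164 82
```

View pics/w2z.png

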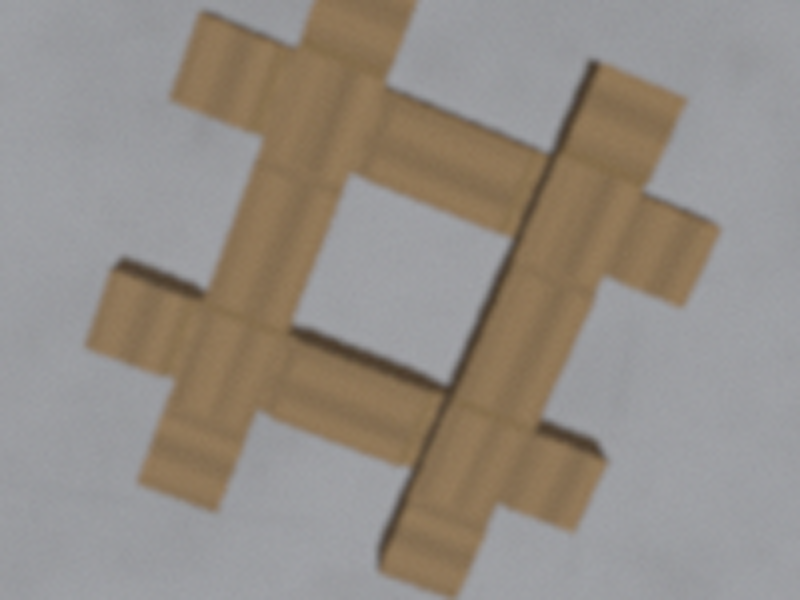

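Run:
```python
from h import *
cam=load("w2");p=lambda x,y:(164+(x+.5)/4-.5,82+(y+.5)/4-.5)
g=lambda u,z=.034:np.array([onplane(cam,p(*k),[0,0,z]) for k in u])
def info(n,q):
    d=(q[0]+q[1]-q[2]-q[3])/2;print(n,q.mean(0).round(4),np.linalg.norm(d).round(4),np.linalg.norm(q[0]-q[1]).round(4),np.degrees(np.arctan2(d[1],d[0])).round(2));return q.mean(0)
l=info("Lmid",g([(262,163),(345,188),(213,307),(288,330)]))
r=info("Rmid",g([(517,262),(600,290),(452,400),(537,428)]))
r2=info("Rfull",g([(598,64),(688,100),(388,568),(457,598)]))
print("ctr",(l+r)/2,(l+r2)/2,np.linalg.norm((l-r)[:2]),np.degrees(np.arctan2(*(l-r)[1::-1])))
# lower slats end corners z=.02
lo=g([(203,12),(170,100),(720,230),(685,305)],.02);info("Lo1",np.array([lo[0],lo[1],lo[2],lo[3]]))
lo=g([(118,268),(87,347),(603,460),(575,530)],.02);info("Lo2",lo)
```

```text
Lmid [ 0.5771 -0.1153  0.034 ] 0.0403 0.0221 -103.66
Rmid [ 0.5082 -0.0981  0.034 ] 0.0411 0.0233 -104.74
Rfull [ 0.5081 -0.0976  0.034 ] 0.1475 0.0247 -103.61
ctr [ 0.54268658 -0.10668395  0.034     ] [ 0.54264119 -0.10644921  0.034     ] 0.07101927316748652 -14.05850135566227
Lo1 [ 0.5344 -0.1411  0.02  ] 0.1489 0.0239 -14.17
Lo2 [ 0.552  -0.0716  0.02  ] 0.1475 0.0243 -14.29
```

```bash
cat >> h.py <<'E'
N=lambda t:np.array([-np.cos(t)*np.sin(np.radians(27)),-np.sin(t)*np.sin(np.radians(27)),np.cos(np.radians(27))])
TS=np.radians(-95.2);NV=N(TS)
SL={"A":np.array([.6736,.2142,.0552]),"B":np.array([.5846,.2227,.0552])}
PL={1:np.array([.5519,-.0715,.038]),2:np.array([.5343,-.1413,.038])}
def down(yaw):
    x=np.array([np.cos(yaw),np.sin(yaw),0]);z=np.array([0,0,-1.]);return np.c_[x,np.cross(z,x),z]
def graspR(): return R.from_rotvec(np.radians(27)*np.array([np.sin(TS),-np.cos(TS),0])).as_matrix()@down(TS)
def delta(E,pos,Rm):
    rv=R.from_matrix(Rm@E[:3,:3].T).as_rotvec();return np.r_[(pos-E[:3,3])/.3,np.degrees(rv)/30].round(3).tolist()
E
python3 - <<'E'
from h import *
from cell import ctrl
E=pose(ctrl.read_state());G=graspR();print(-G[:,2],NV,G[:,0])
for k in"AB":print(k,delta(E,SL[k]+.07*NV,G),"approach",(-.078*NV/.3).round(3))
print("spk",onplane("side",(170,212),[0,0,0]),onplane("side",(193,218),[0,0,0]),onplane("scene",(190,192),[0,0,0]),onplane("scene",(222,205),[0,0,0]))
E
```

```text
[0.04114633 0.45212206 0.89100652] [0.04114633 0.45212206 0.89100652] [-0.08075422 -0.8873395   0.4539905 ]
A [0.417, 1.154, -0.381, -0.902, -0.018, -0.421] approach [-0.011 -0.118 -0.232]
B [0.121, 1.182, -0.381, -0.902, -0.018, -0.421] approach [-0.011 -0.118 -0.232]
spk [0.8361296  0.09565147 0.        ] [0.78011591 0.09133036 0.        ] [0.84939064 0.09869733 0.        ] [0.7627151  0.05361671 0.        ]
```

Emit:
move_arm --pt "0.6 0.04 0.1 0 0 0 -0.04" --pt "0.6 0.08 0.2 0 -0.1 0 -0.1" --pt "0.6 0.12 0.3 0 -0.2 0 -0.2" --pt "0.6 0.17 0.42 0 -0.35 0 -0.3" --pt "0.6 0.22 0.54 0 -0.5 0 -0.35" --pt "0.6 0.27 0.66 0 -0.6 0 -0.42" --pt "0.6 0.32 0.78 -0.03 -0.7 -0.01 -0.42" --pt "0.6 0.37 0.88 -0.06 -0.8 -0.02 -0.42" --pt "0.6 0.4 0.95 -0.1 -0.86 -0.02 -0.42" --pt "0.6 0.417 1 -0.15 -0.902 -0.018 -0.421"

```text
t: 3.58
eef_pos: [0.6773, 0.2059, 0.1851]
tcp_rot: [-0.172, -0.658, 0.716, -0.158]
ft_force: [-0.5, -0.1, 0.4]
opening: 0.0515
gripper_force: 0.0
```

Emit:
move_arm --pt "0.6 0 0.04 -0.05 0 0 0" --pt "0.6 0 0.08 -0.1 0 0 0" --pt "0.6 0 0.12 -0.16 0 0 0" --pt "0.6 0 0.154 -0.231 0 0 0" --pt "0.6 0 0.154 -0.231 0 0 0" --pt "0.6 0 0.154 -0.231 0 0 0" --pt "0.6 0 0.154 -0.231 0 0 0" --pt "0.6 0 0.154 -0.231 0 0 0" --pt "0.6 0 0.154 -0.231 0 0 0" --pt "0.6 0 0.154 -0.231 0 0 0"

```text
t: 4.42
eef_pos: [0.6775, 0.2461, 0.1185]
tcp_rot: [-0.172, -0.656, 0.718, -0.157]
ft_force: [0.5, -0.8, 0.3]
opening: 0.0511
gripper_force: 0.0
```

Run:
```python
from h import *
from cell import ctrl
s,cam=snap(ctrl,"w3");E=pose(s);print(s["t"],s["opening"],s["eef_pos"],s["q"].round(2))
print("to standoff",delta(E,SL["A"]+.07*NV,graspR()),"to grasp",delta(E,SL["A"]-.008*NV,graspR()))
print([proj(cam,SL["A"]+.01*NV+a*graspR()[:,0]+b*graspR()[:,1]).round(0).tolist() for a in(-.075,.075) for b in(-.012,.012)])
```

```text
4.4167 0.051109882578501374 [0.67745072 0.24611783 0.11853836] [ 0.7   0.76  0.19  0.33 -1.35 -0.92]
to standoff [-0.003, -0.001, -0.003, -0.003, 0.001, 0.0] to grasp [-0.014, -0.118, -0.235, -0.003, 0.001, 0.0]
[[241.0, 302.0], [274.0, 302.0], [238.0, 89.0], [278.0, 89.0]]
```

View pics/w3.png

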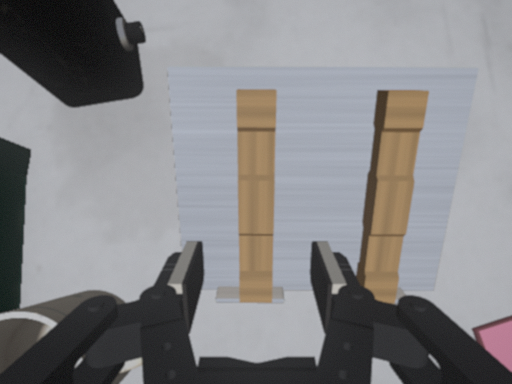

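The projected slat corners match the picture, and the slat is centred between the fingers. The mug is close at lower left, so I'll check its clearance before descending.

Run:
```python
from h import *
print("rim ctr tri",tri([("scene",(107,204)),("side",(104,250))]))
for u in((125,203),(107,215),(128,243),(113,243)):print("scene z.09/.05",u,onplane("scene",u,[0,0,.09]).round(3),onplane("scene",u,[0,0,.05]).round(3))
for u in((132,252),(143,278),(104,270)):print("side",u,onplane("side",u,[0,0,.09]).round(3),onplane("side",u,[0,0,.05]).round(3))
```

```text
rim ctr tri [0.8122402  0.30163886 0.09498282]
scene z.09/.05 (125, 203) [0.8   0.268 0.09 ] [0.845 0.261 0.05 ]
scene z.09/.05 (107, 215) [0.786 0.311 0.09 ] [0.83  0.308 0.05 ]
scene z.09/.05 (128, 243) [0.689 0.301 0.09 ] [0.726 0.297 0.05 ]
scene z.09/.05 (113, 243) [0.705 0.325 0.09 ] [0.743 0.323 0.05 ]
side (132, 252) [0.77  0.283 0.09 ] [0.8   0.257 0.05 ]
side (143, 278) [0.719 0.32  0.09 ] [0.746 0.297 0.05 ]
side (104, 270) [0.787 0.333 0.09 ] [0.818 0.311 0.05 ]
```

Emit:
move_arm --pt "0.6 -0.004 -0.02 -0.04 0 0 0" --pt "0.6 -0.006 -0.04 -0.08 0 0 0" --pt "0.6 -0.008 -0.06 -0.12 0 0 0" --pt "0.6 -0.01 -0.08 -0.16 0 0 0" --pt "0.6 -0.012 -0.1 -0.2 0 0 0" --pt "0.6 -0.014 -0.11 -0.22 0 0 0" --pt "0.6 -0.014 -0.118 -0.235 0 0 0" --pt "0.6 -0.014 -0.118 -0.235 0 0 0" --pt "0.3 -0.014 -0.118 -0.235 0 0 0" --pt "0 -0.014 -0.118 -0.235 0 0 0" --grip_force 40

```text
t: 5.3
eef_pos: [0.6734, 0.2117, 0.0474]
tcp_rot: [-0.172, -0.656, 0.718, -0.157]
ft_force: [0.2, 0.2, 0.6]
opening: 0.0278
gripper_force: 0.0
```

Emit:
move_arm --pt "0 0 0 0 0 0 0" --pt "0 0 0 0 0 0 0" --pt "0 0 0 0 0 0 0" --pt "0 0 0 0 0 0 0" --pt "0 0 0 0 0 0 0" --pt "0 0 0 0 0 0 0" --pt "0 0 0 0 0 0 0" --pt "0 0 0 0 0 0 0" --pt "0 0 0 0 0 0 0" --pt "0 0 0 0 0 0 0"

```text
t: 6.13
eef_pos: [0.6734, 0.2119, 0.0476]
tcp_rot: [-0.172, -0.656, 0.718, -0.158]
ft_force: [0.5, 2.9, 6.1]
opening: 0.023
gripper_force: 42.0
```

Emit:
move_arm --pt "0 0.001 0.02 0.04 0 0 0" --pt "0 0.003 0.05 0.1 0 0 0" --pt "0 0.006 0.08 0.16 0 0 0" --pt "0 0 0.08 0.24 0.1 -0.01 0" --pt "0 -0.04 0.06 0.33 0.25 -0.02 0" --pt "0 -0.1 0.02 0.42 0.42 -0.035 0" --pt "0 -0.17 -0.04 0.5 0.58 -0.05 0" --pt "0 -0.24 -0.1 0.56 0.73 -0.065 0" --pt "0 -0.3 -0.17 0.6 0.85 -0.08 0" --pt "0 -0.34 -0.24 0.6 0.896 -0.082 0"

```text
t: 6.97
eef_pos: [0.5698, 0.1377, 0.2301]
tcp_rot: [0.004, -0.674, 0.738, 0.0]
ft_force: [0.2, 0.1, -0.0]
opening: 0.0232
gripper_force: 41.2
```

Run:
```python
from h import *
from cell import ctrl
s=ctrl.read_state();E=pose(s);print(s["t"],s["opening"],s["gripper_force"],s["q"].round(2),E[:3,2])
for k in PL:print(k,delta(E,PL[k]+[0,0,.10-.008],down(np.radians(-14.1))))
```

```text
6.9667 0.023239627215896053 41.197441359981894 [ 0.51  0.32 -0.1  -0.   -1.15 -0.6 ] [ 0.00475647  0.00539844 -0.99997412]
1 [-0.06, -0.697, -0.334, -0.015, 0.0, 2.703]
2 [-0.118, -0.93, -0.334, -0.015, 0.0, 2.703]
```

Emit:
move_arm --pt "0 -0.01 -0.02 0 0 0 0.05" --pt "0 -0.01 -0.06 0 0 0 0.14" --pt "0 -0.02 -0.1 0 0 0 0.26" --pt "0 -0.02 -0.15 0 0 0 0.38" --pt "0 -0.03 -0.2 0 0 0 0.5" --pt "0 -0.03 -0.25 0 0 0 0.62" --pt "0 -0.04 -0.3 0 0 0 0.74" --pt "0 -0.04 -0.35 0 0 0 0.86" --pt "0 -0.05 -0.4 0 0 0 0.95" --pt "0 -0.05 -0.45 0 0 0 1"

```text
t: 7.8
eef_pos: [0.5544, 0.0032, 0.2253]
tcp_rot: [0.001, 0.843, -0.538, -0.001]
ft_force: [0.2, 0.1, -0.7]
opening: 0.023
gripper_force: 41.2
```

Emit:
move_arm --pt "0 -0.01 -0.05 0 0 0 0.12" --pt "0 -0.01 -0.1 0 0 0 0.24" --pt "0 -0.02 -0.15 0 0 0 0.36" --pt "0 -0.02 -0.2 0 0 0 0.48" --pt "0 -0.03 -0.25 0 0 0 0.6" --pt "0 -0.04 -0.3 0 0 0 0.72" --pt "0 -0.05 -0.35 0 0 0 0.84" --pt "0 -0.06 -0.4 0 0 0 0.94" --pt "0 -0.068 -0.45 -0.02 0 0 1" --pt "0 -0.068 -0.48 -0.05 0 0 1"

```text
t: 8.63
eef_pos: [0.5346, -0.1411, 0.2111]
tcp_rot: [0.0, 0.953, -0.302, -0.0]
ft_force: [0.7, -0.3, -0.7]
opening: 0.0232
gripper_force: 41.2
```

Emit:
move_arm --pt "0 0 0 -0.05 0 0 0.1" --pt "0 0 0 -0.1 0 0 0.22" --pt "0 0 0 -0.15 -0.01 0 0.34" --pt "0 0 0 -0.2 -0.015 0 0.46" --pt "0 0 0 -0.24 -0.015 0 0.58" --pt "0 0 0 -0.27 -0.015 0 0.66" --pt "0 0 0 -0.284 -0.015 0 0.703" --pt "0 0 0 -0.284 -0.015 0 0.703" --pt "0 0 0 -0.284 -0.015 0 0.703" --pt "0 0 0 -0.284 -0.015 0 0.703"

```text
t: 9.47
eef_pos: [0.5358, -0.1399, 0.1267]
tcp_rot: [0.004, 0.992, -0.123, 0.002]
ft_force: [-0.4, 0.2, 0.0]
opening: 0.0229
gripper_force: 41.2
```

Run:
```python
from h import *
from cell import ctrl
s,cam=snap(ctrl,"w4");E=pose(s);print(s["t"],s["opening"],s["gripper_force"],s["q"].round(2),E[:3,2])
print("seat",delta(E,PL[2]+[0,0,-.008],down(np.radians(-14.1))))
c=ctrl.camera("side");cv2.imwrite("pics/s4.png",c["frame"][:,:,::-1])
w=cv2.imread("pics/w4.png");a=c["frame"][100:260,240:440,::-1]
cv2.imwrite("pics/v4.png",np.hstack([cv2.resize(w,(400,300)),cv2.resize(a,(400,300))]))
```

```text
9.4667 0.022899681495869635 41.20937505271286 [ 0.04  0.36 -0.32  0.01 -0.89  1.28] [ 0.00248197 -0.00828258 -0.99996262]
seat [-0.005, -0.005, -0.322, 0.016, 0.005, -0.0]
```

View pics/v4.png

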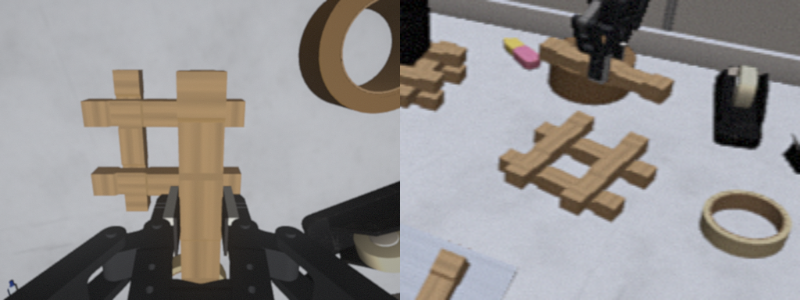

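The picture shows the slat held lengthwise over its row, with its far end at about (228..289, 91) in full pixels. I'll check it for slip in the hand.

Run:
```python
from h import *
cam=load("w4");E=np.array(cam[3])@np.linalg.inv(T0)
for z in(-.018,-.014,-.022):
  print([proj(cam,(E@[x,y,z,1])[:3]).round(1).tolist() for x,y in((.075,-.012),(.075,.012),(.017,-.012),(.017,.012))])
im=cv2.imread("pics/w4.png");m=cv2.inRange(cv2.cvtColor(im,cv2.COLOR_BGR2HSV),(8,70,60),(24,255,255))
for r in(100,110,150,180,190): print(r,np.flatnonzero(m[r])[[0,-1]])
cols=m[:,245:275];print([int(np.flatnonzero(cols[:,i])[0]) for i in(0,15,29)])
g=im[:,240:280].mean(1).sum(1);print(np.round(g[84:180:1]).astype(int).tolist())
```

```text
[[225.8, 94.7], [291.7, 94.8], [229.6, 238.4], [286.8, 238.5]]
[[226.8, 94.2], [290.6, 94.3], [230.4, 234.2], [286.0, 234.3]]
[[224.8, 95.1], [292.8, 95.2], [228.9, 242.8], [287.7, 243.0]]
100 [145 511]
110 [147 511]
150 [107 311]
180 [153 285]
190 [154 285]
[91, 90, 91]
[545, 545, 547, 547, 517, 423, 324, 325, 373, 391, 390, 392, 392, 392, 394, 395, 399, 403, 408, 412, 415, 416, 414, 412, 412, 411, 412, 413, 414, 416, 417, 413, 408, 402, 396, 392, 389, 388, 386, 384, 383, 380, 377, 376, 374, 373, 376, 379, 383, 386, 391, 395, 400, 403, 408, 411, 413, 416, 417, 419, 418, 416, 413, 412, 409, 406, 394, 376, 370, 374, 377, 384, 393, 401, 404, 403, 403, 402, 404, 404, 403, 403, 404, 403, 403, 404, 404, 403, 403, 403, 403, 403, 403, 403, 404, 402]
```

Emit:
move_arm --pt "0 -0.01 -0.004 -0.03 0.016 0.005 0" --pt "0 -0.01 -0.004 -0.08 0.016 0.005 0" --pt "0 -0.01 -0.004 -0.13 0.016 0.005 0" --pt "0 -0.01 -0.004 -0.18 0.016 0.005 0" --pt "0 -0.01 -0.004 -0.22 0.016 0.005 0" --pt "0 -0.01 -0.004 -0.25 0.016 0.005 0" --pt "0 -0.01 -0.004 -0.28 0.016 0.005 0" --pt "0 -0.01 -0.004 -0.295 0.016 0.005 0" --pt "0 -0.01 -0.004 -0.305 0.016 0.005 0" --pt "0 -0.01 -0.004 -0.307 0.016 0.005 0"

```text
t: 10.4
eef_pos: [0.5323, -0.1411, 0.0339]
tcp_rot: [-0.0, 0.992, -0.122, -0.001]
ft_force: [-0.4, -1.1, -0.2]
opening: 0.0233
gripper_force: 41.2
```

Emit:
move_arm --pt "0 0 0 -0.002 0 0 0" --pt "0 0 0 -0.004 0 0 0" --pt "0 0 0 -0.006 0 0 0" --pt "0 0 0 -0.008 0 0 0" --pt "0 0 0 -0.01 0 0 0" --pt "0 0 0 -0.011 0 0 0" --pt "0 0 0 -0.012 0 0 0" --pt "0 0 0 -0.013 0 0 0" --pt "0 0 0 -0.013 0 0 0" --pt "0 0 0 -0.013 0 0 0"

```text
t: 11.23
eef_pos: [0.5324, -0.1411, 0.0307]
tcp_rot: [0.0, 0.993, -0.122, -0.0]
ft_force: [-0.9, 0.1, 3.2]
opening: 0.0231
gripper_force: 41.7
```

Emit:
move_arm --pt "0 0 0 -0.001 0 0 0" --pt "0 0 0 -0.002 0 0 0" --pt "0 0 0 -0.003 0 0 0" --pt "0 0 0 -0.004 0 0 0" --pt "0 0 0 -0.004 0 0 0" --pt "0 0 0 -0.004 0 0 0" --pt "0 0 0 -0.004 0 0 0" --pt "0 0 0 -0.004 0 0 0" --pt "0 0 0 -0.004 0 0 0" --pt "0 0 0 -0.004 0 0 0"

```text
t: 12.07
eef_pos: [0.5324, -0.1411, 0.0306]
tcp_rot: [0.0, 0.993, -0.122, -0.0]
ft_force: [-3.7, 1.6, 10.8]
opening: 0.0231
gripper_force: 42.7
```

Run:
```python
from h import *
from cell import ctrl
s=ctrl.read_state();print(s["ft_force"],s["eef_pos"])
ims=[]
for n,(x,y) in(("side",(270,130)),("scene",(270,170))):
    f=ctrl.camera(n)["frame"][:,:,::-1];ims.append(cv2.resize(f[y:y+105,x:x+140],(400,300),interpolation=cv2.INTER_CUBIC))
cv2.imwrite("pics/v5.png",np.hstack(ims))
```

```text
[-3.65101261  1.59774038 10.78808163] [ 0.53242359 -0.14105802  0.03062037]
```

View pics/v5.png

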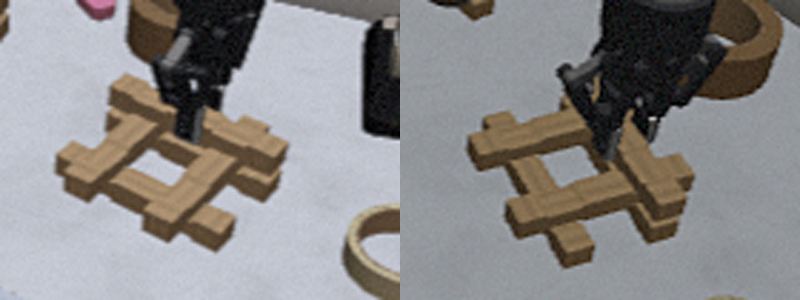

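Emit:
move_arm --pt "0 0 0 0.003 0 0 0" --pt "0 0 0 0.005 0 0 0" --pt "0.35 0 0 0.005 0 0 0" --pt "0.5 0 0 0.005 0 0 0" --pt "0.5 0 0 0.005 0 0 0" --pt "0.5 0 0 0.005 0 0 0" --pt "0.5 0 0 0.03 0 0 0" --pt "0.5 0 0 0.08 0 0 0" --pt "0.5 0 0 0.15 0 0 0" --pt "0.5 0 0 0.22 0 0 0"

```text
t: 13.0
eef_pos: [0.532, -0.1411, 0.0958]
tcp_rot: [0.0, 0.992, -0.122, -0.001]
ft_force: [0.1, 0.7, 0.2]
opening: 0.0429
gripper_force: 0.0
```

Emit:
move_arm --pt "0.3 0 0 0.12 0 0 0" --pt "0 0 0 0.24 0 0 0" --pt "0 0 0 0.36 0 0 0" --pt "0 0 0 0.36 0 0 0" --pt "0 0 0 0.36 0 0 0" --pt "0 0 0 0.36 0 0 0" --pt "0 0 0 0.36 0 0 0" --pt "0 0 0 0.36 0 0 0" --pt "0 0 0 0.36 0 0 0" --pt "0 0 0 0.36 0 0 0"

```text
t: 13.83
eef_pos: [0.5321, -0.1411, 0.2021]
tcp_rot: [0.0, 0.992, -0.122, -0.002]
ft_force: [0.6, -0.1, -0.2]
opening: -0.0001
gripper_force: 0.0
```

Run:
```python
from h import *
from cell import ctrl
s,cam=snap(ctrl,"w6");print(s["t"],s["eef_pos"])
for n in("scene","side"):cv2.imwrite(f"pics/{n}6.png",ctrl.camera(n)["frame"][:,:,::-1])
im=cv2.imread("pics/w6.png");ex=[]
c0=PL[2];x=np.array([np.cos(np.radians(-14.1)),np.sin(np.radians(-14.1)),0]);y=np.array([-x[1],x[0],0])
t=[c0+[0,0,.01]+a*x+b*y for a in(-.075,.075) for b in(-.012,.012)]
print([proj(cam,p).round(0).tolist() for p in t])
f=lambda I,x,y,w,h:cv2.resize(I[y:y+h,x:x+w],(400,300),interpolation=cv2.INTER_CUBIC)
cv2.imwrite("pics/v6.png",np.vstack([np.hstack([f(cv2.imread("pics/side6.png"),290,145,80,60),f(cv2.imread("pics/scene6.png"),315,190,80,60)]),np.hstack([f(im,0,0,512,384),f(im,200,60,160,120)])]))
```

```text
13.8333 [ 0.532066   -0.14105622  0.20214786]
[[269.0, 241.0], [245.0, 241.0], [271.0, 84.0], [244.0, 84.0]]
```

Run:
```python
from h import *
im=cv2.imread("pics/w6.png");m=cv2.inRange(cv2.cvtColor(im,cv2.COLOR_BGR2HSV),(8,70,60),(24,255,255))
def runs(v):
    d=np.flatnonzero(np.diff(np.r_[0,(v>0).astype(int),0]));return [(int(a),int(b)-1) for a,b in zip(d[::2],d[1::2]) if b-a>4]
for r in(84,92,100,150,160,170,200,230,236):print("row",r,runs(m[r]))
for c in(248,252,257,262,266):print("col",c,runs(m[:,c]))
cam=load("w6")
for z in(.048,.051):
  print(z,[[onplane(cam,p,[0,0,z]).round(4).tolist() for p in((257,u),)] for u in(84,241)])
```

```text
row 84 [(169, 195), (246, 269), (370, 394), (439, 488)]
row 92 [(170, 195), (244, 270), (373, 399), (431, 483)]
row 100 [(170, 196), (244, 269), (377, 409), (416, 476)]
row 150 [(174, 198), (245, 268)]
row 160 [(175, 199), (245, 268)]
row 170 [(176, 199), (245, 268)]
row 200 [(148, 294)]
row 230 [(245, 267)]
row 236 [(245, 267)]
col 248 [(84, 237)]
col 252 [(84, 237), (334, 344)]
col 257 [(84, 238), (328, 342)]
col 262 [(84, 237)]
col 266 [(84, 237)]
0.048 [[[0.6068, -0.1591, 0.048]], [[0.4613, -0.123, 0.048]]]
0.051 [[[0.6068, -0.1591, 0.051]], [[0.4628, -0.1234, 0.051]]]
```

Emit:
move_arm --pt "0 0.005 0 -0.05 0 0 0" --pt "0 0.005 0 -0.13 0 0 0" --pt "0 0.005 0 -0.23 0 0 0" --pt "0 0.005 0 -0.33 0 0 0" --pt "0 0.005 0 -0.4 0 0 0" --pt "0 0.005 0 -0.44 0 0 0" --pt "0 0.005 0 -0.47 0 0 0" --pt "0 0.005 0 -0.487 0 0 0" --pt "0 0.005 0 -0.495 0 0 0" --pt "0 0.005 0 -0.495 0 0 0"

```text
t: 14.82
eef_pos: [0.5342, -0.1411, 0.0548]
tcp_rot: [0.0, 0.992, -0.122, -0.0]
ft_force: [0.7, -0.0, -0.6]
opening: -0.0001
gripper_force: 0.0
```

Emit:
move_arm --pt "0 0 0 -0.002 0 0 0" --pt "0 0 0 -0.004 0 0 0" --pt "0 0 0 -0.006 0 0 0" --pt "0 0 0 -0.008 0 0 0" --pt "0 0 0 -0.01 0 0 0" --pt "0 0 0 -0.012 0 0 0" --pt "0 0 0 -0.014 0 0 0" --pt "0 0 0 -0.016 0 0 0" --pt "0 0 0 -0.018 0 0 0" --pt "0 0 0 -0.018 0 0 0"

```text
t: 15.65
eef_pos: [0.5338, -0.1411, 0.049]
tcp_rot: [0.0, 0.992, -0.122, -0.001]
ft_force: [-0.4, -0.1, 0.3]
opening: -0.0
gripper_force: 0.0
```

Emit:
move_arm --pt "0 0 0 -0.001 0 0 0" --pt "0 0 0 -0.002 0 0 0" --pt "0 0 0 -0.003 0 0 0" --pt "0 0 0 -0.004 0 0 0" --pt "0 0 0 -0.005 0 0 0" --pt "0 0 0 -0.006 0 0 0" --pt "0 0 0 -0.006 0 0 0" --pt "0 0 0 -0.006 0 0 0" --pt "0 0 0 -0.006 0 0 0" --pt "0 0 0 -0.006 0 0 0"

```text
t: 16.48
eef_pos: [0.5339, -0.1411, 0.0481]
tcp_rot: [0.0, 0.993, -0.122, -0.0]
ft_force: [-2.1, 0.9, 4.9]
opening: 0.0002
gripper_force: 2.6
```

Emit:
move_arm --pt "0 0 0 0.05 0 0 -0.05" --pt "0 0 0.02 0.15 0 0 -0.15" --pt "0 0 0.06 0.25 0 0 -0.28" --pt "0 0.02 0.12 0.36 0 0 -0.4" --pt "0.2 0.03 0.2 0.46 0 0 -0.52" --pt "0.4 0.04 0.28 0.54 0 0 -0.64" --pt "0.6 0.05 0.36 0.58 0 0 -0.76" --pt "0.6 0.06 0.46 0.6 0 0 -0.86" --pt "0.6 0.06 0.56 0.6 0 0 -0.94" --pt "0.6 0.06 0.64 0.6 0 0 -1"

```text
t: 17.32
eef_pos: [0.552, 0.0529, 0.228]
tcp_rot: [-0.001, 0.927, -0.376, 0.0]
ft_force: [-0.1, 0.1, -0.8]
opening: 0.0511
gripper_force: 0.0
```

Run:
```python
from h import *
from cell import ctrl
s=ctrl.read_state();E=pose(s);print(s["t"],s["eef_pos"]);print(delta(E,SL["B"]+.07*NV,graspR()))
print(delta(E,SL["B"]+.07*NV,down(TS)))
```

```text
17.3167 [0.55203733 0.05285728 0.22802438]
[0.118, 0.672, -0.368, -0.874, -0.32, -1.67]
[0.118, 0.672, -0.368, -0.002, 0.003, -1.702]
```

Emit:
move_arm --pt "0.6 0.01 0.05 0 0 0 -0.1" --pt "0.6 0.02 0.1 0 0 0 -0.22" --pt "0.6 0.03 0.16 0 0 0 -0.34" --pt "0.6 0.05 0.22 0 0 0 -0.46" --pt "0.6 0.07 0.3 0 0 0 -0.58" --pt "0.6 0.08 0.38 0 0 0 -0.7" --pt "0.6 0.09 0.44 0 0 0 -0.82" --pt "0.6 0.1 0.5 0 0 0 -0.92" --pt "0.6 0.11 0.55 0 0 0 -1" --pt "0.6 0.118 0.6 0 0 0 -1"

```text
t: 18.15
eef_pos: [0.5873, 0.232, 0.227]
tcp_rot: [-0.0, 0.798, -0.602, -0.001]
ft_force: [0.1, -0.1, -0.2]
opening: 0.0512
gripper_force: 0.0
```

Run:
```python
from h import *
from cell import ctrl
s=ctrl.read_state();E=pose(s);print(delta(E,SL["B"]+.07*NV,graspR()))
```

```text
[0.001, 0.075, -0.365, -0.903, -0.086, -0.691]
```

Emit:
move_arm --pt "0.6 0 0.01 -0.02 -0.1 -0.01 -0.08" --pt "0.6 0 0.02 -0.06 -0.25 -0.02 -0.2" --pt "0.6 0 0.03 -0.12 -0.4 -0.04 -0.31" --pt "0.6 0 0.04 -0.18 -0.55 -0.05 -0.42" --pt "0.6 0 0.05 -0.24 -0.7 -0.07 -0.54" --pt "0.6 0 0.06 -0.3 -0.82 -0.08 -0.63" --pt "0.6 0.001 0.075 -0.365 -0.903 -0.086 -0.691" --pt "0.6 0.001 0.075 -0.365 -0.903 -0.086 -0.691" --pt "0.6 0.001 0.075 -0.365 -0.903 -0.086 -0.691" --pt "0.6 0.001 0.075 -0.365 -0.903 -0.086 -0.691"

```text
t: 18.98
eef_pos: [0.5881, 0.2536, 0.1188]
tcp_rot: [-0.171, -0.656, 0.718, -0.157]
ft_force: [-0.6, 0.5, 0.7]
opening: 0.0512
gripper_force: 0.0
```

Run:
```python
from h import *
from cell import ctrl
s,cam=snap(ctrl,"w7");E=pose(s);G=graspR();print(s["t"],s["eef_pos"],delta(E,SL["B"]-.008*NV,G))
print([proj(cam,SL["B"]+.01*NV+a*G[:,0]+b*G[:,1]).round(0).tolist() for a in(-.075,.075) for b in(-.012,.012)])
im=cv2.imread("pics/w7.png");m=cv2.inRange(cv2.cvtColor(im,cv2.COLOR_BGR2HSV),(8,70,60),(24,255,255))
for r in(100,150,200,240,290):print(r,np.flatnonzero(m[r]>0)[[0,-1]], (m[r]>0).sum())
c=np.flatnonzero(m[:,257]);print(c[[0,-1]])
```

```text
18.9833 [0.58810829 0.25356522 0.11881261] [-0.013, -0.115, -0.236, -0.002, 0.002, -0.003]
[[241.0, 303.0], [273.0, 303.0], [237.0, 91.0], [278.0, 91.0]]
100 [239 276] 38
150 [240 275] 36
200 [240 511] 59
240 [241 511] 34
290 [241 272] 32
[ 92 302]
```

Emit:
move_arm --pt "0.6 -0.003 -0.02 -0.04 0 0 0" --pt "0.6 -0.005 -0.04 -0.08 0 0 0" --pt "0.6 -0.007 -0.06 -0.12 0 0 0" --pt "0.6 -0.009 -0.08 -0.16 0 0 0" --pt "0.6 -0.011 -0.1 -0.2 0 0 0" --pt "0.6 -0.013 -0.108 -0.22 0 0 0" --pt "0.6 -0.013 -0.114 -0.234 0 0 0" --pt "0.6 -0.013 -0.114 -0.234 0 0 0" --pt "0.3 -0.013 -0.114 -0.234 0 0 0" --pt "0 -0.013 -0.114 -0.234 0 0 0" --grip_force 40

```text
t: 19.87
eef_pos: [0.5843, 0.2199, 0.0488]
tcp_rot: [-0.171, -0.656, 0.718, -0.158]
ft_force: [0.4, -1.4, 0.9]
opening: 0.0279
gripper_force: 0.0
```

Emit:
move_arm --pt "0 0 0 0 0 0 0" --pt "0 0 0 0 0 0 0" --pt "0 0 0 0 0 0 0" --pt "0 0 0 0 0 0 0" --pt "0 0 0 0 0 0 0" --pt "0 0 0 0 0 0 0" --pt "0 0 0 0 0 0 0" --pt "0 0 0 0 0 0 0" --pt "0 0 0 0 0 0 0" --pt "0 0 0 0 0 0 0"

```text
t: 20.7
eef_pos: [0.5844, 0.22, 0.0488]
tcp_rot: [-0.171, -0.656, 0.718, -0.158]
ft_force: [-0.9, 1.5, 5.9]
opening: 0.0228
gripper_force: 41.5
```

Emit:
move_arm --pt "0 0.001 0.02 0.04 0 0 0" --pt "0 0.003 0.05 0.1 0 0 0" --pt "0 0.006 0.08 0.16 0 0 0" --pt "0 0.006 0.08 0.24 0.1 -0.01 0" --pt "0 0 0.06 0.33 0.25 -0.02 0" --pt "0 -0.01 0.02 0.42 0.42 -0.035 0" --pt "0 -0.02 -0.04 0.5 0.58 -0.05 0" --pt "0 -0.03 -0.1 0.56 0.73 -0.065 0" --pt "0 -0.04 -0.17 0.6 0.85 -0.08 0" --pt "0 -0.05 -0.24 0.6 0.896 -0.082 0"

```text
t: 21.53
eef_pos: [0.5695, 0.1462, 0.2317]
tcp_rot: [0.005, -0.674, 0.739, -0.0]
ft_force: [0.5, 0.9, -0.3]
opening: 0.0227
gripper_force: 40.7
```

Run:
```python
from h import *
from cell import ctrl
s=ctrl.read_state();E=pose(s);print(s["t"],s["opening"],s["gripper_force"],s["q"].round(2))
print(delta(E,PL[1]+[0,0,.092],down(np.radians(-14.1))))
```

```text
21.5333 0.02269116454014895 40.74096500873566 [ 0.53  0.32 -0.09 -0.   -1.15 -0.62]
[-0.059, -0.726, -0.339, -0.02, 0.004, 2.704]
```

Emit:
move_arm --pt "0 0 -0.02 0 0 0 0.05" --pt "0 -0.01 -0.06 0 0 0 0.14" --pt "0 -0.01 -0.1 0 0 0 0.26" --pt "0 -0.01 -0.14 0 0 0 0.38" --pt "0 -0.02 -0.18 0 0 0 0.5" --pt "0 -0.02 -0.22 0 0 0 0.62" --pt "0 -0.02 -0.26 0 0 0 0.74" --pt "0 -0.03 -0.3 0 0 0 0.86" --pt "0 -0.03 -0.34 0 0 0 0.95" --pt "0 -0.03 -0.38 0 0 0 1"

```text
t: 22.37
eef_pos: [0.559, 0.0327, 0.2269]
tcp_rot: [-0.0, 0.843, -0.538, -0.0]
ft_force: [-0.0, -0.5, -1.4]
opening: 0.0229
gripper_force: 40.8
```

Emit:
move_arm --pt "0 0 -0.04 0 0 0 0.12" --pt "0 0 -0.08 0 0 0 0.24" --pt "0 -0.01 -0.12 0 0 0 0.36" --pt "0 -0.01 -0.16 0 0 0 0.48" --pt "0 -0.02 -0.2 0 0 0 0.6" --pt "0 -0.02 -0.24 0 0 0 0.72" --pt "0 -0.03 -0.28 0 0 0 0.84" --pt "0 -0.03 -0.31 0 0 0 0.94" --pt "0 -0.03 -0.33 -0.02 0 0 1" --pt "0 -0.03 -0.346 -0.05 0 0 1"

```text
t: 23.2
eef_pos: [0.5507, -0.0711, 0.2126]
tcp_rot: [-0.001, 0.953, -0.302, 0.001]
ft_force: [-0.1, -0.0, -1.7]
opening: 0.0227
gripper_force: 40.8
```

Emit:
move_arm --pt "0 0 0 -0.05 -0.01 0 0.1" --pt "0 0 0 -0.1 -0.02 0 0.22" --pt "0 0 0 -0.15 -0.02 0 0.34" --pt "0 0 0 -0.2 -0.02 0 0.46" --pt "0 0 0 -0.24 -0.02 0 0.58" --pt "0 0 0 -0.27 -0.02 0 0.66" --pt "0 0 0 -0.288 -0.02 0 0.704" --pt "0 0 0 -0.288 -0.02 0 0.704" --pt "0 0 0 -0.288 -0.02 0 0.704" --pt "0 0 0 -0.288 -0.02 0 0.704"

```text
t: 24.03
eef_pos: [0.5511, -0.0705, 0.1267]
tcp_rot: [0.005, 0.992, -0.123, 0.002]
ft_force: [0.1, 0.5, -0.4]
opening: 0.023
gripper_force: 40.7
```

Run:
```python
from h import *
from cell import ctrl
s,cam=snap(ctrl,"w8");E=pose(s);print(s["t"],s["opening"],s["gripper_force"],E[:3,2])
print("seat",delta(E,PL[1]+[0,0,-.008],down(np.radians(-14.1))))
im=cv2.imread("pics/w8.png");m=cv2.inRange(cv2.cvtColor(im,cv2.COLOR_BGR2HSV),(8,70,60),(24,255,255))
print([int(np.flatnonzero(m[:,i])[0]) for i in(245,260,274)])
def runs(v):
    d=np.flatnonzero(np.diff(np.r_[0,(v>0).astype(int),0]));return [(int(a),int(b)-1) for a,b in zip(d[::2],d[1::2]) if b-a>4]
for r in(96,105,150,180,190):print(r,runs(m[r]))
print(runs(m[:,260]))
x=np.array([np.cos(np.radians(-14.1)),np.sin(np.radians(-14.1)),0]);y=np.array([-x[1],x[0],0])
c=(PL[1]+PL[2])/2+[0,0,-.004];print("upper slat corners",[proj(cam,c+a*x+b*y).round(0).tolist() for a in(-.048,-.024,.024,.048) for b in(-.075,.075)])
g=PL[2]+[0,0,.01];print("slat A",[proj(cam,g+a*x+b*y).round(0).tolist() for a in(-.075,.075) for b in(-.012,.012)])
```

```text
24.0333 0.022988899575711774 40.745135843753815 [ 0.00315973 -0.00952383 -0.99994966]
seat [0.003, -0.003, -0.322, 0.018, 0.006, 0.0]
[87, 88, 93]
96 [(226, 288), (335, 386)]
105 [(226, 288), (335, 385)]
150 [(205, 409)]
180 [(229, 285), (329, 375)]
190 [(229, 285), (329, 374)]
[(88, 362)]
upper slat corners [[396.0, 248.0], [209.0, 249.0], [400.0, 221.0], [207.0, 221.0], [409.0, 160.0], [205.0, 160.0], [414.0, 127.0], [203.0, 127.0]]
slat A [[364.0, 288.0], [334.0, 288.0], [388.0, 88.0], [351.0, 88.0]]
```

Emit:
move_arm --pt "0 -0.002 -0.003 -0.03 0.018 0.006 0" --pt "0 -0.002 -0.003 -0.08 0.018 0.006 0" --pt "0 -0.002 -0.003 -0.13 0.018 0.006 0" --pt "0 -0.002 -0.003 -0.18 0.018 0.006 0" --pt "0 -0.002 -0.003 -0.22 0.018 0.006 0" --pt "0 -0.002 -0.003 -0.25 0.018 0.006 0" --pt "0 -0.002 -0.003 -0.28 0.018 0.006 0" --pt "0 -0.002 -0.003 -0.295 0.018 0.006 0" --pt "0 -0.002 -0.003 -0.305 0.018 0.006 0" --pt "0 -0.002 -0.003 -0.307 0.018 0.006 0"

```text
t: 24.92
eef_pos: [0.5501, -0.0715, 0.0339]
tcp_rot: [0.0, 0.992, -0.122, -0.001]
ft_force: [-0.2, -0.7, -0.7]
opening: 0.0231
gripper_force: 40.7
```

Emit:
move_arm --pt "0 0 0 -0.002 0 0 0" --pt "0 0 0 -0.004 0 0 0" --pt "0 0 0 -0.006 0 0 0" --pt "0 0 0 -0.008 0 0 0" --pt "0 0 0 -0.01 0 0 0" --pt "0 0 0 -0.011 0 0 0" --pt "0 0 0 -0.012 0 0 0" --pt "0 0 0 -0.013 0 0 0" --pt "0 0 0 -0.013 0 0 0" --pt "0 0 0 -0.013 0 0 0"

```text
t: 25.75
eef_pos: [0.5503, -0.0714, 0.0316]
tcp_rot: [0.0, 0.993, -0.122, -0.0]
ft_force: [-2.7, 1.6, 8.1]
opening: 0.023
gripper_force: 41.8
```

Emit:
move_arm --pt "0 0 0 0.002 0 0 0" --pt "0 0 0 0.003 0 0 0" --pt "0.35 0 0 0.003 0 0 0" --pt "0.5 0 0 0.003 0 0 0" --pt "0.5 0 0 0.003 0 0 0" --pt "0.5 0 0 0.003 0 0 0" --pt "0.5 0 0 0.03 0 0 0" --pt "0.5 0 0 0.08 0 0 0" --pt "0.5 0 0 0.13 0 0 0" --pt "0.3 0 0 0.17 0 0 0"

```text
t: 26.58
eef_pos: [0.5505, -0.0715, 0.0828]
tcp_rot: [0.0, 0.992, -0.122, 0.0]
ft_force: [0.6, -0.7, 0.0]
opening: 0.0318
gripper_force: 0.0
```

Emit:
move_arm --pt "0 0.003 0 0.02 0 0 0" --pt "0 0.005 0 0.02 0 0 0" --pt "0 0.005 0 0.02 0 0 0" --pt "0 0.005 0 0 0 0 0" --pt "0 0.005 0 -0.04 0 0 0" --pt "0 0.005 0 -0.07 0 0 0" --pt "0 0.005 0 -0.09 0 0 0" --pt "0 0.005 0 -0.1 0 0 0" --pt "0 0.005 0 -0.105 0 0 0" --pt "0 0.005 0 -0.105 0 0 0"

```text
t: 27.42
eef_pos: [0.5514, -0.0715, 0.0493]
tcp_rot: [0.0, 0.992, -0.122, -0.001]
ft_force: [-0.7, 0.2, 0.1]
opening: -0.0001
gripper_force: 0.0
```

Emit:
move_arm --pt "0 0 0 -0.001 0 0 0" --pt "0 0 0 -0.002 0 0 0" --pt "0 0 0 -0.003 0 0 0" --pt "0 0 0 -0.004 0 0 0" --pt "0 0 0 -0.005 0 0 0" --pt "0 0 0 -0.006 0 0 0" --pt "0 0 0 -0.006 0 0 0" --pt "0 0 0 -0.006 0 0 0" --pt "0 0 0 -0.006 0 0 0" --pt "0 0 0 -0.006 0 0 0"

```text
t: 28.25
eef_pos: [0.5517, -0.0715, 0.0481]
tcp_rot: [0.0, 0.992, -0.122, -0.0]
ft_force: [-0.5, 0.0, 1.4]
opening: 0.0
gripper_force: 0.6
```

Emit:
move_arm --pt "0 0 0 0.05 0 0 0" --pt "0 0 0 0.15 0 0 0" --pt "0 0 0 0.25 0 0 0" --pt "0 0 0 0.36 0 0 0" --pt "0 -0.05 0.1 0.46 0 0 0" --pt "0 -0.1 0.22 0.54 0 0 0" --pt "0 -0.14 0.36 0.58 0 0 0" --pt "0 -0.18 0.5 0.6 0 0 0" --pt "0 -0.2 0.62 0.6 0 0 0" --pt "0 -0.2 0.7 0.6 0 0 0"

```text
t: 29.08
eef_pos: [0.4904, 0.1408, 0.2294]
tcp_rot: [-0.001, 0.993, -0.122, 0.0]
ft_force: [0.7, -0.6, -0.2]
opening: 0.0001
gripper_force: 0.0
```

Run:
```python
from h import *
from cell import ctrl
f=lambda I,x,y,w,h:cv2.resize(I[y:y+h,x:x+w],(400,300),interpolation=cv2.INTER_CUBIC)
a=ctrl.camera("side")["frame"][:,:,::-1];b=ctrl.camera("scene")["frame"][:,:,::-1]
cv2.imwrite("pics/v9.png",np.vstack([np.hstack([f(a,280,135,104,78),f(b,283,180,104,78)]),np.hstack([f(a,0,0,512,384),f(b,0,0,512,384)])]))
```

```text
(no output)
```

View pics/v9.png

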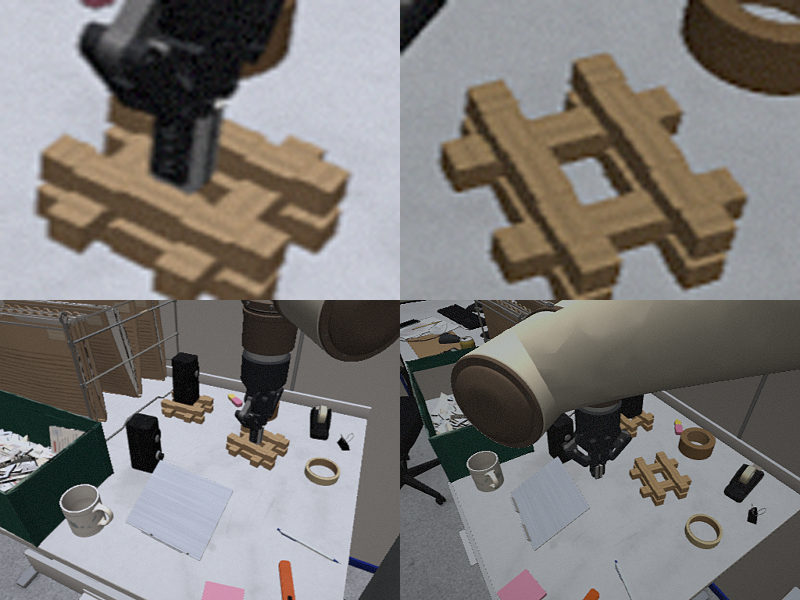

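Both slats lie parallel and level in their rows, at (540,180) and (665,150) in the scene crop. Contact at 48.1 mm on both confirms they are seated, and the speaker hasn't moved. Handing in.

```bash
python3 -c "
from cell import ctrl
print(ctrl.close_job())"
```

```text
the job is handed in; nothing more can be done
None
```

The job is handed in at about 29 s: both loose slats are seated as the third course (touching the middle of each with the shut fingers put its top at 48.1 mm, against 48 mm when fully seated), and the waiting speaker was left where it stood.

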